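# Lay the tea tray

### The arm

A 7-joint arm with a two-finger parallel gripper is mounted at the origin on the work surface. World frame = base frame: x ahead of the robot, y to its left, z up, the work surface at z = 0. Lengths are in m, angles in rad, forces in N, time in s.
With the tool pointing down it reaches from about 0.4 to 0.85 m from the base axis. Payload 10.4 kg.
Tool frame: the origin (TCP) lies on the mounting face of the last link; the fingertips stand 173 mm ahead of it and the grasp point (between the pads) lies 155 mm ahead of it; z points along the fingers, y is the line along which they close (so a half turn about z gives the same grasp; the last joint's range is limited). The gripper opens to 85 mm and grips with 20 to 120 N. Pads are 22 mm wide; open, the fingers measure 114 mm over their backs; the gripper's body (76 mm by 85 mm) begins 54 mm behind the grasp point. The pads swing forward as they close: fully open they stand 13 mm farther back than shut.
Start: joints at [1.084, 0.332, -0.065, 1.46, 0.022, 1.35, -0.088], TCP at [0.28, -0.559, 0.405] pointing down, gripper open.
Joint ranges: [-2.6, 2.6], [-0.5, 2.12], [-1.47, 1.34], [0.16, 2.42], [-1.27, 4.41], [0.06, 2.06], [-2.6, 2.6]. Speed limits (rad/s): [2.22, 2.22, 2.79, 2.79, 3.14, 3.14, 3.14].

### API

Orientations are given as a unit quaternion [w, x, y, z].
In Python, from bench import manip, solver, imaging, workorder gives the robot as it stands. Calls block until the motion is done:
- manip.movep(position, orientation): joint-space move of the TCP to a pose.
- manip.move_straight(position, rotation=None, speed=0.15, f_stop=None): straight line of the TCP; rotation=None keeps the orientation; speed is the mean speed in m/s. With f_stop (N) it stops when the force on the tool has changed by that much, and returns True; else False.
- manip.move_j(angles): joint-space move.
- manip.grip(opening): opening from 0.0 (shut) to 1.0 (fully open); the grip force is fixed at half the most; returns when the fingers have stopped.
- manip.dwell(seconds).
- solver.solve_ik(position, orientation): joint angles nearest the present ones, or None.
- manip.state(): the state.
- imaging.grab_frame(name): name is "scene" or "top" or "wrist"; returns a dict with "image" (384x512x3 uint8, red, green, blue), "camera_matrix" (3x3 intrinsics, pixels), "k1" (the pictures are not rectified: a ray, as slopes to the right and down, at radius r is drawn at 1 + k1 r^2 times it, then the intrinsics apply), "pose" (4x4, takes a point from camera to world coordinates). Camera axes: x right, y down, z forward; pixel columns grow to the right and rows downward; lengths in m; the calibration is good to about 2 mm. A picture is of the moment at which its call begins. There is no depth.
A pose or a line that the arm cannot do raises manip.MotionError and nothing moves.
- workorder.close_job(): hands the job in; it is judged then, once.
The state is a dict: "time_s": time; "q": joint angles; "joint_vel": joint speeds; "tau": joint torques, N m; "position": TCP position; "orientation": TCP orientation; "ft_force": force on the tool from outside, world axes, zero at the start; "torque": the same for the moment, N m; "width": opening from 0.0 (shut) to 1.0 (fully open); "gripper_force": force on a finger pad.
Only numpy, scipy, OpenCV 4.12 (cv2) and the standard library are available. Lean on these libraries where they do the work, as an engineer would, in place of code of your own. Each camera call takes 0.05 s, during which the arm holds its last target. There are 200 camera calls.

### The job

Gather the tea things onto the tray: first set the steel glass holder upright in the middle of the saucer and let go of it, then stand the tea glass in it; also stand the sugar pot and the milk jug upright in the two round recesses of the wooden stand, one in each, either way round and whenever you like. Set everything down gently, without dropping it, and keep the saucer and the stand flat on the tray. The candle cup, the glass of pencils and the potted succulent only look alike: leave them standing where they are.

Things in the scene. Friction and masses are not known exactly. Their poses are not given: they have to be found in the camera images.
- tray: Rectangular wooden tea tray, 230 mm (its x) by 310 mm (its y), lying on the table, does not slide. Flat floor 8 mm thick, walls 8 mm thick and 25 mm high; a low steel bail on each short end wall (y = +-151 mm) rises to 41 mm. Origin: centre of its underside, z up. The saucer lies loose in one half (about y = +70 or -70 mm) and the stand in the other.
- saucer: Round white ceramic saucer, 120 mm across and 15 mm high, loose on the tray floor. Flat well in the middle 70 mm across, its floor 5 mm above the underside; from there the rim slopes up and outwards. Origin: centre of the underside, z up. The glass holder belongs in the middle of its well.
- stand: Pale wooden cream-and-sugar stand, a loose board 184 mm (its x) by 84 mm (its y) by 10 mm thick on the tray floor, with two round flat-bottomed recesses 68 mm across and 5 mm deep, centred at x = +50 and x = -50 mm, y = 0. Recess floor 5 mm above the underside. Origin: centre of the underside, z up. Long side roughly along the short side of the tray.
- glass_holder: Stainless steel tea glass holder: an empty open cup 57 mm outside diameter, 50 mm high, foot 50 mm across, pierced band, with one wire handle that stands out to its +y side (to 52 mm from the axis, between 8 and 49 mm up). Inside 52 mm across at the mouth, 45 mm at the bottom, inner floor 4 mm above the underside. Origin: centre of the underside, z up. About 0.12 kg. Starts upright on the table.
- tea_glass: Empty clear tea glass with a thin brass-coloured line just below its rim, 95 mm high, 40 mm across the foot widening to 52 mm at the rim. Origin: centre of the underside, z up. About 0.11 kg. Starts upright on the table. Standing in the holder, its lowest 46 mm are inside, with a few mm of play, and the part above stays free to hold.
- sugar_pot: Round white ceramic pot heaped with white sugar cubes, 56 mm across and 55 mm high (cubes to about 62 mm), straight-walled above 30 mm, foot 44 mm across, no handle. Origin: centre of the underside, z up. About 0.17 kg. Starts upright on the table.
- milk_jug: Small empty stainless steel milk jug, 54 mm across at 20 to 36 mm height, tapering to 48 mm near the top, 70 mm high, foot 46 mm across; wire handle on its +y side (to 51 mm from the axis), small pouring lip on its -y side (to 36 mm). Origin: centre of the underside, z up. About 0.14 kg. Starts upright on the table.
- candle_cup: Look-alike, to be left alone: steel cup of the same size as the glass holder (57 mm across, 50 mm high) but without handle and filled with a white candle. Origin: centre of the underside.
- pencil_glass: Look-alike, to be left alone: a glass of the same shape as the tea glass, holding pencils and pens that reach 132 mm high. Origin: centre of the underside.
- plant_pot: Look-alike, to be left alone: white ceramic pot of the same shape as the sugar pot, with a green succulent plant reaching about 85 mm high. Origin: centre of the underside.
Mind the look-alikes: they are no part of the job. Leave any blue, purple or red look-alike of the tea_glass alone.

How it is judged:
By the outcome, as a careful person would: the job done as asked, in the order asked, and still so for the second after the job is handed in, with the robot touching nothing.
It also fails if it takes over 122 s, if anything falls off the work surface, if the arm or the gripper's body presses on something with over 40 N, if the wrist force passes 120 N, or if a joint passes its speed limit or range.

## Working session

There is one attempt and no reset: what is moved stays moved. The work goes in short steps, each a Python script; the robot and the scene stay as the last script left them, time stands still between calls to the robot, and variables do not carry over. Pictures are saved under pics/ and viewed, at most 14 in all, crops included, and the job is handed in when it is done.

```bash
mkdir -p pics; ls; cat > h.py <<'E'
import numpy as np, cv2
from bench import manip, solver, imaging, workorder
from scipy.spatial.transform import Rotation as R
def snap(cam,fn=None):
    f=imaging.grab_frame(cam)
    if fn: cv2.imwrite('pics/'+fn,f['image'][:,:,::-1])
    return f
def ray(f,u,v):
    K=np.array(f['camera_matrix']);T=np.array(f['pose'])
    p=cv2.undistortPoints(np.array([[[u,v]]],float),K,np.array([f['k1'],0,0,0.]))[0,0]
    return T[:3,3],T[:3,:3]@np.array([p[0],p[1],1])
def onz(f,u,v,z):
    o,d=ray(f,u,v);return (o+d*(z-o[2])/d[2])
def proj(f,P):
    K=np.array(f['camera_matrix']);T=np.array(f['pose'])
    c=(np.asarray(P,float)-T[:3,3])@T[:3,:3]; s=c[...,:2]/c[...,2:]
    s=s*(1+f['k1']*(s**2).sum(-1,keepdims=True))
    return s@K[:2,:2].T+K[:2,2]
def down(a):
    "tool down, finger closing axis (tool y) at world angle a"
    y=np.array([np.cos(a),np.sin(a),0]);z=np.array([0,0,-1.]);x=np.cross(y,z)
    q=R.from_matrix(np.c_[x,y,z]).as_quat();return [q[3],q[0],q[1],q[2]]
E
python3 - <<'E'
from h import *
import pickle
d={}
for c in('scene','top','wrist'):
    f=snap(c,c+'0.png');d[c]=f
    print(c,np.round(f['camera_matrix'],1).tolist(),f['k1'],np.round(f['pose'],3).tolist())
pickle.dump(d,open('f0.pkl','wb'))
print(manip.state())
E
```

```text
pics
scene [[399.9, 0.0, 254.0], [0.0, 399.9, 190.9], [0.0, 0.0, 1.0]] 0.03806998857594805 [[-0.073, 0.737, -0.672, 1.196], [0.997, 0.054, -0.049, 0.076], [0.0, -0.674, -0.739, 0.877], [0.0, 0.0, 0.0, 1.0]]
top [[404.1, 0.0, 248.4], [0.0, 404.1, 191.3], [0.0, 0.0, 1.0]] -0.14660751902631794 [[0.016, -0.997, 0.073, 0.404], [-1.0, -0.015, 0.012, 0.022], [-0.01, -0.073, -0.997, 1.062], [0.0, 0.0, 0.0, 1.0]]
wrist [[272.1, 0.0, 252.1], [0.0, 272.1, 191.4], [0.0, 0.0, 1.0]] -0.05369633926001483 [[0.447, -0.851, -0.276, 0.35], [-0.894, -0.426, -0.137, -0.524], [-0.001, 0.308, -0.951, 0.373], [0.0, 0.0, 0.0, 1.0]]
{'time_s': 0.15, 'q': array([ 1.08441572,  0.33274509, -0.064712  ,  1.46073024,  0.0215829 ,
        1.34990484, -0.0884942 ]), 'joint_vel': array([-0.00140604, -0.00331084, -0.00221924, -0.00309304,  0.00037384,
        0.00073954,  0.00103326]), 'tau': array([ 6.25452049e-04, -6.25822592e+01,  4.90655028e-02, -3.91849923e+01,
        1.63242279e-02,  7.50833860e-03,  1.63888973e-05]), 'position': array([ 0.27955819, -0.55889111,  0.40409581]), 'orientation': array([-5.28840138e-04,  9.73230126e-01,  2.29832164e-01, -1.38064922e-04]), 'ft_force': array([-0.52426385,  0.06283043, -0.53113441]), 'torque': array([-0.01132598,  0.02436337,  0.01800217]), 'gripper_force': 0.0, 'width': 1.001141006727699}
```

View pics/top0.png

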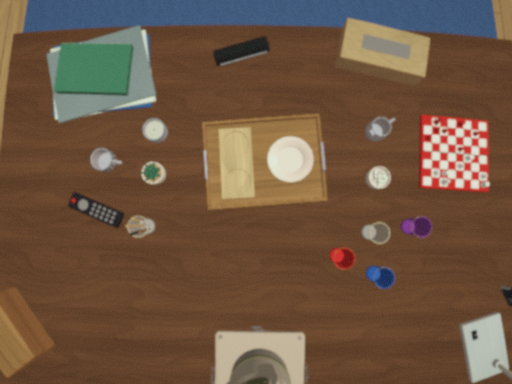

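View pics/scene0.png

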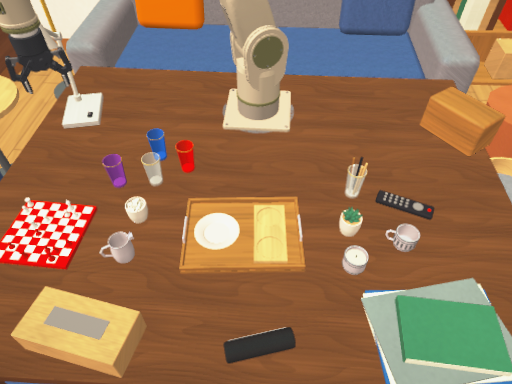

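```bash
python3 - <<'E'
from h import *
T=cv2.imread('pics/top0.png');S=cv2.imread('pics/scene0.png')
def crop(I,u,v,w=50,h=50,s=5):
    return cv2.resize(I[v-h//2:v+h//2,u-w//2:u+w//2],None,fx=s,fy=s,interpolation=cv2.INTER_CUBIC)
tiles=[(T,104,160),(T,379,128),(T,378,178),(T,376,232),(S,403,236),(S,120,247)]
M=[]
for I,u,v in tiles:
    c=crop(I,u,v)
    for k in range(0,50,10):
        cv2.putText(c,str(u-25+k),(k*5,8),0,.3,(0,255,255));cv2.line(c,(k*5,10),(k*5,16),(0,255,255))
        cv2.putText(c,str(v-25+k),(0,k*5+4),0,.3,(0,255,0));cv2.line(c,(18,k*5),(24,k*5),(0,255,0))
    M.append(c)
cv2.imwrite('pics/m1.png',np.vstack([np.hstack(M[:3]),np.hstack(M[3:])]))
c=crop(T,265,160,140,110,5);
for k in range(0,140,20):
    cv2.putText(c,str(265-70+k),(k*5,8),0,.3,(0,255,255));cv2.line(c,(k*5,10),(k*5,16),(0,255,255))
for k in range(0,110,10):
    cv2.putText(c,str(160-55+k),(0,k*5+4),0,.3,(0,255,0));cv2.line(c,(18,k*5),(24,k*5),(0,255,0))
cv2.imwrite('pics/m2.png',c)
E
```

```text
(no output)
```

View pics/m1.png

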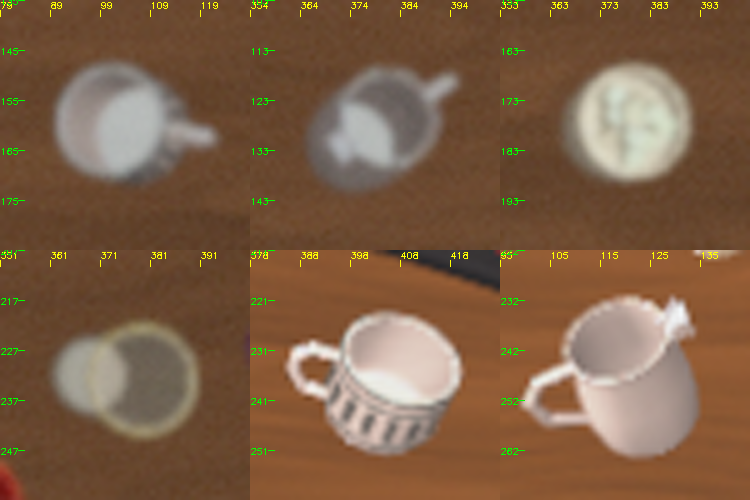

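View pics/m2.png

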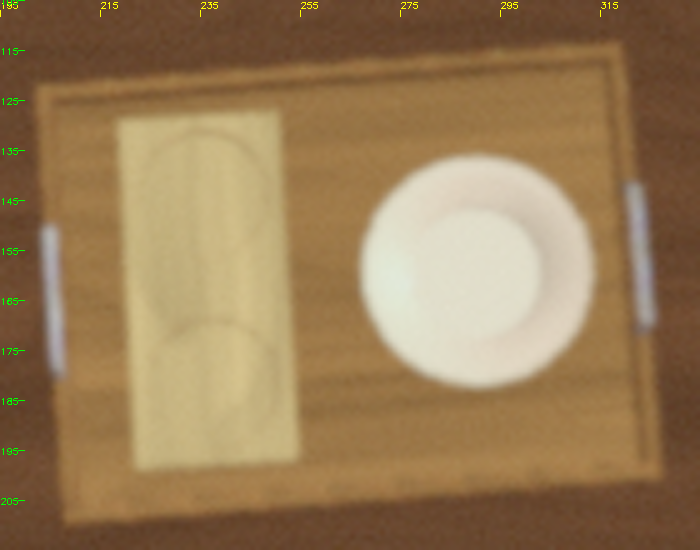

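The montage shows the pierced holder at top-view (101,159) with its handle to the right, and the jug at (382,127) with its handle up and to the right. The pot is at (380,177) and the clear glass at (380,233). The second picture shows the saucer at (290,159) and the stand at (236,163), with its long side along image v.

```bash
python3 - <<'E'
from h import *
import pickle
d=pickle.load(open('f0.pkl','rb'));t=d['top'];s=d['scene']
P={}
for n,u,v,z in [('holder',100.7,158.7,.05),('hhandle',121.6,161.7,.045),('jug',381.8,126.3,.07),('jhandle',395.2,118.6,.06),('pot',379.3,176.9,.055),('glass',379.5,232.5,.095),('saucer',290.2,158.8,.023),('stand',236.1,162.6,.018),('recA',235.2,143.6,.018),('recB',237.6,181.2,.018),
 ('c1',218.2,128.8,.018),('c2',250.4,126.6,.018),('c3',254.4,196.6,.018),('c4',221.4,198.6,.018),('t1',202.2,121.8,.025),('t2',318.8,112.9,.025),('t3',327,200.2,.025),('t4',208,209,.025)]:
    p=onz(t,u,v,z);P[n]=p;print(n,np.round(p,4),'scene px',np.round(proj(s,p),1))
an=lambda a,b:np.degrees(np.arctan2(*(P[b]-P[a])[:2][::-1]))
print('handle angs',an('holder','hhandle'),an('jug','jhandle'),np.linalg.norm((P['hhandle']-P['holder'])[:2]),np.linalg.norm((P['jhandle']-P['jug'])[:2]))
print('stand',an('c4','c1'),an('c3','c2'),np.linalg.norm(P['c4']-P['c1']),np.linalg.norm(P['c2']-P['c1']),'rec sep',np.linalg.norm(P['recA']-P['recB']),'tray',an('t4','t1'),an('t3','t2'),np.linalg.norm(P['t2']-P['t1']),np.linalg.norm(P['t4']-P['t1']))
pickle.dump(P,open('P.pkl','wb'))
# IK: joint 7 for closing angles
for n in('holder','saucer','jug','pot','glass','recA','recB'):
    o=[]
    for a in range(0,360,30):
        q=solver.solve_ik([P[n][0],P[n][1],.25],down(np.radians(a)));o.append((a,None if q is None else round(float(q[6]),2)))
    print(n,o)
E
```

```text
holder [0.5572 0.4183 0.05  ] scene px [406.6 232.1]
hhandle [0.5504 0.3633 0.045 ] scene px [383.6 229.9]
jug [ 0.647 -0.302  0.07 ] scene px [116.4 239.5]
jhandle [ 0.6709 -0.3415  0.06  ] scene px [ 98.3 249.1]
pot [ 0.5194 -0.2978  0.055 ] scene px [133.9 204. ]
glass [ 0.3798 -0.285   0.095 ] scene px [148.7 158. ]
saucer [ 0.5664 -0.073   0.023 ] scene px [215.3 229.9]
stand [0.5551 0.0676 0.018 ] scene px [268.5 230.7]
recA [0.6053 0.0709 0.018 ] scene px [268.8 246.5]
recB [0.5064 0.0628 0.018 ] scene px [267.6 216.4]
c1 [0.6444 0.1165 0.018 ] scene px [286.3 260.6]
c2 [0.6514 0.0317 0.018 ] scene px [252.3 260.8]
c3 [0.467  0.0186 0.018 ] scene px [252.6 204.6]
c4 [0.4605 0.104  0.018 ] scene px [283.  204.5]
t1 [0.6613 0.1585 0.025 ] scene px [303.4 266. ]
t2 [ 0.6898 -0.1479  0.025 ] scene px [177.8 268.2]
t3 [ 0.46   -0.1689  0.025 ] scene px [186.9 197.5]
t4 [0.4328 0.1375 0.025 ] scene px [295.1 196.2]
handle angs -97.02888963488613 -58.84431461935387 0.055365746341349824 0.04618221171128112
stand 3.88490817068754 4.084083340270511 0.18436866275355768 0.0850329651594297
[... 545 characters left out ...]
(240, -1.77), (270, -1.28), (300, -0.77), (330, -0.28)]
pot [(0, 0.31), (30, 0.81), (60, 1.32), (90, 1.81), (120, 2.02), (150, 2.55), (180, -2.16), (210, -2.2), (240, -1.7), (270, -1.2), (300, -0.69), (330, -0.19)]
glass [(0, 0.48), (30, 1.0), (60, 1.51), (90, 2.02), (120, 2.29), (150, None), (180, -2.26), (210, -2.09), (240, -1.58), (270, -1.06), (300, -0.55), (330, -0.03)]
recA [(0, -0.45), (30, 0.07), (60, 0.58), (90, 1.09), (120, 1.38), (150, 1.91), (180, 2.43), (210, -2.27), (240, -2.48), (270, -1.99), (300, -1.48), (330, -0.96)]
recB [(0, -0.44), (30, 0.08), (60, 0.59), (90, 1.1), (120, 1.45), (150, 1.97), (180, 2.5), (210, -2.4), (240, -2.48), (270, -1.98), (300, -1.47), (330, -0.95)]
```

```bash
cat >> h.py <<'E'
Z=.155
def T(s):
    st=manip.state();print(s,'t%.1f'%st['time_s'],np.round(st['position'],4),'F',np.round(st['ft_force'],1),'w%.3f gf%.1f'%(st['width'],st['gripper_force']));return st
def pick(xy,a,h,lift=.17):
    q=down(np.radians(a))
    manip.movep([*xy,Z+h+lift],q);T('hover')
    manip.grip(1.0)
    manip.move_straight([*xy,Z+h],speed=.15);
    manip.grip(0.0);T('closed')
    manip.move_straight([*xy,Z+h+lift],speed=.2);return T('lifted')
def place(xy,a,h,zb,hov=.12,opening=.85):
    q=down(np.radians(a))
    manip.movep([*xy,Z+h+zb+hov],q);T('over')
    manip.move_straight([*xy,Z+h+zb+.006],speed=.15)
    c=manip.move_straight([*xy,Z+h+zb-.003],speed=.015,f_stop=3);T('down %s'%c)
    manip.grip(opening);T('open')
    manip.move_straight([*xy,Z+h+zb+hov],speed=.2);T('up')
E
python3 - <<'E'
from h import *
pick([.5572,.4183],-7,.032)
snap('wrist','w1.png');snap('top','t1.png')
E
```

```text
hover t3.7 [0.5578 0.4176 0.3569] F [ 0.6 -0.7 -0.2] w1.000 gf0.0
closed t5.6 [0.5574 0.4186 0.188 ] F [-0.3 -1.1  6.5] w0.641 gf64.3
lifted t6.6 [0.5571 0.418  0.3554] F [-0.7 -1.2 -1.9] w0.638 gf63.6
```

View pics/w1.png

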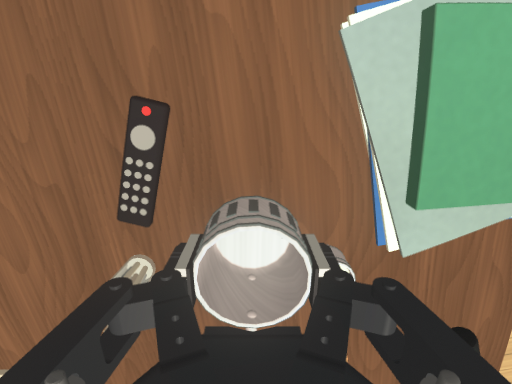

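The picture shows the holder held upright between the fingers, with its rim circle centred at about (252,275). I'll place it on the saucer, using that rim to correct the offset across the fingers.

```bash
python3 - <<'E'
from h import *
import pickle
f=snap('wrist');st=manip.state()
z=.05+st['position'][2]-.188
c=[onz(f,u,v,z) for u,v in((252,275),(195,275),(310,275),(252,328),(252,222))]
print(np.round(c,4),np.linalg.norm(c[1]-c[2]),np.linalg.norm(c[3]-c[4]))
off=(c[0]-st['position'])[:2];print('off',off)
ax=np.radians(-7);n=np.array([-np.sin(ax),np.cos(ax)]);o=n*(off@n);print(o)
if np.linalg.norm(o)<.006:
    S=np.array([.5664,-.073])-o
    place(S,-7,.033,.013)
    snap('wrist','w2.png');T2=snap('top','t2.png')
    I=cv2.imread('pics/t2.png')[105:215,195:335];cv2.imwrite('pics/t2c.png',cv2.resize(I,None,fx=5,fy=5,interpolation=2))
E
```

```text
[[0.557  0.4212 0.2175]
 [0.5307 0.4243 0.2175]
 [0.5837 0.4178 0.2175]
 [0.5531 0.3898 0.2175]
 [0.5603 0.4478 0.2175]] 0.053348764215303594 0.05848027953811314
off [-0.00015277  0.00310794]
[0.00037367 0.00304331]
over t8.5 [ 0.5663 -0.0747  0.3213] F [-0.2  0.3 -0.6] w0.640 gf63.5
down True t9.9 [ 0.5661 -0.0761  0.2009] F [-1.3  0.3  6.4] w0.641 gf64.1
open t10.2 [ 0.5656 -0.0762  0.2001] F [ 0.6 -0.2 -0.7] w0.851 gf0.0
up t11.0 [ 0.5656 -0.0763  0.3199] F [-0.3  0.2 -0.2] w0.848 gf0.0
```

View pics/w2.png

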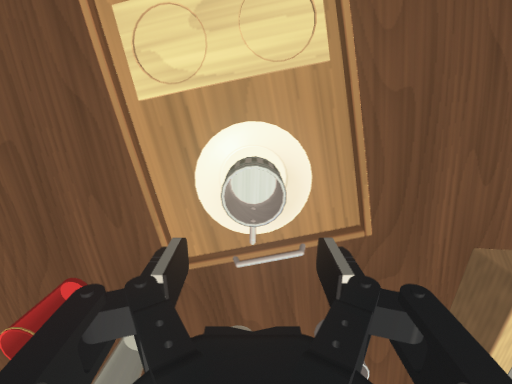

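The holder stands upright on the saucer: its rim is at about (254,195) and the saucer outline is centred at about (253.5,178). The stand's recesses are at about (170,43) and (277,23).

```bash
python3 - <<'E'
from h import *
f=snap('wrist');I=f['image']
g=I.astype(int);m=((g.min(2)>190)).astype(np.uint8)
for n,u,v,z in(('rim',253.5,195,.063),('saucer',253.5,178,.023),('recB',170,43,.018),('recA',277,23,.018)):print(n,np.round(onz(f,u,v,z),4))
# saucer outline by white mask hull
c=max(cv2.findContours(m[100:250,150:350].copy(),0,2)[0],key=cv2.contourArea);h=cv2.convexHull(c)+[150,100]
pts=np.array([onz(f,*p,.023)[:2] for p in h[:,0].astype(float)])
A=np.c_[2*pts,np.ones(len(pts))];x=np.linalg.lstsq(A,(pts**2).sum(1),rcond=None)[0];print('saucer fit',x[:2],'r',np.sqrt(x[2]+x[:2]@x[:2]))
cv2.imwrite('pics/w3c.png',cv2.resize(I[110:260,170:340,::-1],None,fx=4,fy=4,interpolation=2))
E
```

```text
rim [ 0.566 -0.074  0.063]
saucer [ 0.5667 -0.0695  0.023 ]
recB [0.5067 0.0644 0.018 ]
recA [0.6045 0.0682 0.018 ]
saucer fit [ 0.56579908 -0.0745344 ] r 0.059983506364473034
```

View pics/w3c.png

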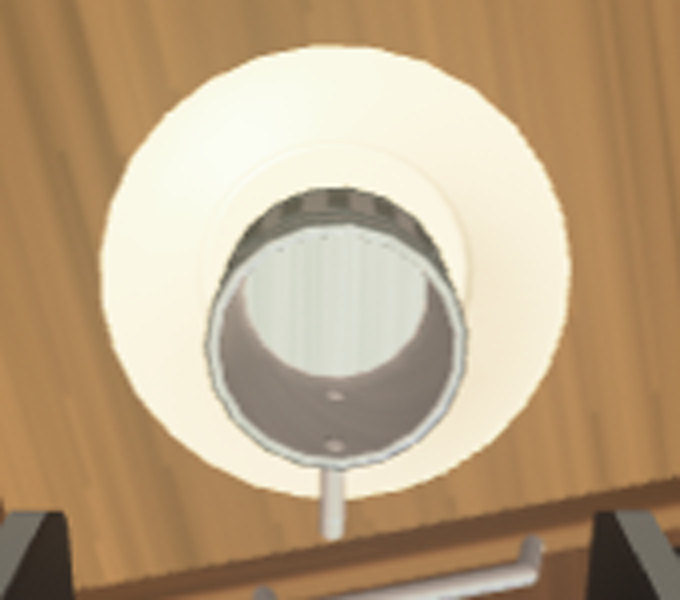

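```bash
python3 - <<'E'
from h import *
f=snap('wrist')
e=lambda X,Y:onz(f,170+(X+.5)/4-.5,110+(Y+.5)/4-.5,.063)
v=[e(336,225),e(336,468),e(207,345),e(468,345)]
print(np.round(v,4),'mid',(v[0]+v[1])/2,(v[2]+v[3])/2)
pick([.3798,-.285],-20,.072,lift=.15)
f=snap('wrist','w4.png')
E
```

```text
[[ 0.5694 -0.0481  0.063 ]
 [ 0.5626 -0.1042  0.063 ]
 [ 0.538  -0.0713  0.063 ]
 [ 0.5949 -0.0783  0.063 ]] mid [ 0.56598215 -0.07614459  0.063     ] [ 0.56646874 -0.0748113   0.063     ]
hover t12.3 [ 0.3805 -0.2843  0.377 ] F [-0.1 -0.3 -0.1] w0.849 gf0.0
closed t14.2 [ 0.3799 -0.2852  0.2277] F [-2.5  0.7  8.4] w0.580 gf60.2
lifted t15.1 [ 0.3794 -0.2849  0.3759] F [ 0.4  0.3 -0.8] w0.583 gf62.0
```

View pics/w4.png

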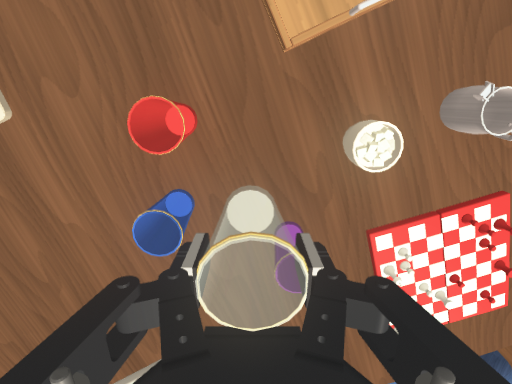

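The clear glass is held upright; its brass rim spans u 196–310 and v 234–330.

```bash
python3 - <<'E'
from h import *
f=snap('wrist');st=manip.state();z=.095+st['position'][2]-.2277
v=[onz(f,253,234,z),onz(f,253,330,z),onz(f,196,282,z),onz(f,310,282,z)]
m=((v[0]+v[1])/2)[:2];off=m-st['position'][:2];print('off',off,np.linalg.norm(v[0]-v[1]),np.linalg.norm(v[2]-v[3]))
a=np.radians(-20);n=off@np.array([-np.sin(a),np.cos(a)]);print('across',n)
assert abs(n)<.005
b=np.radians(-7);xy=np.array([.566,-.0755])-n*np.array([-np.sin(b),np.cos(b)])
h=.0727;q=down(b)
manip.movep([*xy,Z+h+.017+.10],q);T('over')
c=manip.move_straight([*xy,Z+h+.017+.05],speed=.15)
c=manip.move_straight([*xy,Z+h+.017+.006],speed=.05,f_stop=6);st=T('ins %s'%c)
if not c:
    c=manip.move_straight([*xy,Z+h+.017-.003],speed=.015,f_stop=3);T('down %s'%c)
    manip.grip(.85);T('open')
    manip.move_straight([*xy,Z+h+.017+.12],speed=.2);T('up')
snap('wrist','w5.png')
E
```

```text
off [0.00043174 0.00134711] 0.05137464943180009 0.050898488304192795
across 0.0014135369246179525
over t16.2 [ 0.5656 -0.0784  0.3445] F [-0.1 -0.7 -0.8] w0.582 gf62.0
ins False t17.8 [ 0.566  -0.0769  0.251 ] F [-0.1 -0.1 -0.5] w0.579 gf62.0
down True t18.2 [ 0.5659 -0.0768  0.2448] F [-1.1  0.2  4.3] w0.580 gf62.1
open t18.6 [ 0.5655 -0.0771  0.2441] F [ 1.1 -0.5  0.7] w0.852 gf0.0
up t19.3 [ 0.5655 -0.0771  0.3636] F [-0.6 -0.4 -0.5] w0.849 gf0.0
```

View pics/w5.png

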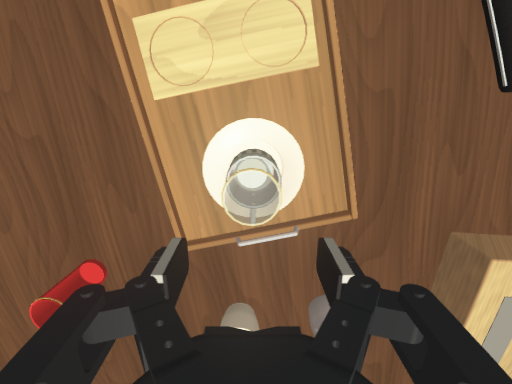

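The glass stands upright in the holder: its rim is at about (252,196), inside the saucer outline at (254,167). Next are the pot and the jug.

```bash
python3 - <<'E'
from h import *
pick([.5194,-.2978],30,.042,lift=.18)
place([.605,.069],94,.0425,.013,hov=.17)
pick([.647,-.302],31,.029,lift=.19)
snap('wrist','w6.png')
E
```

```text
hover t20.3 [ 0.5197 -0.2965  0.3764] F [1.2 0.  0.2] w0.849 gf0.0
closed t22.3 [ 0.5196 -0.298   0.1978] F [-0.6 -0.5  5.3] w0.637 gf63.9
lifted t23.4 [ 0.519  -0.2979  0.3757] F [ 0.1  0.3 -1.8] w0.637 gf63.4
over t24.8 [0.6055 0.0672 0.3802] F [-0.7 -0.7 -1.6] w0.635 gf63.3
down True t26.5 [0.6051 0.069  0.2108] F [-2.   0.4  5.9] w0.638 gf64.0
open t26.8 [0.6047 0.0688 0.2099] F [1.2 0.2 0.5] w0.848 gf0.0
up t27.8 [0.6048 0.0688 0.3793] F [-0.2 -0.2  0.1] w0.853 gf0.0
hover t29.2 [ 0.6476 -0.2996  0.3742] F [1.2 0.1 0.2] w0.851 gf0.0
closed t31.3 [ 0.6474 -0.3021  0.1851] F [-1.  -0.1  6.2] w0.606 gf63.2
lifted t32.4 [ 0.6468 -0.3021  0.3724] F [ 0.3 -0.3 -2.2] w0.609 gf62.7
```

View pics/w6.png

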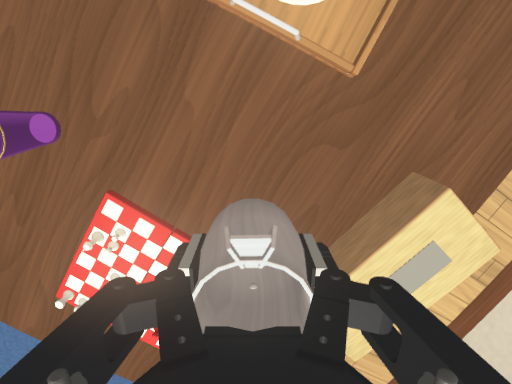

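The jug is held upright, with its lip at (250,245) facing the camera. Next I place it in the free recess.

```bash
python3 - <<'E'
from h import *
place([.5065,.0635],94,.0300,.013,hov=.18)
f=snap('top');I=f['image'][:,:,::-1]
s=snap('scene')['image'][:,:,::-1]
a=cv2.resize(I[105:215,195:335],(560,440),interpolation=2)[:290];b=cv2.resize(s[170:290,165:320],(560,433),interpolation=2)[:300]
a=cv2.resize(I[105:215,195:335],(382,300),interpolation=2);b=cv2.resize(s[170:290,165:320],(388,300),interpolation=2)
w=cv2.resize(snap('wrist')['image'][:,:,::-1],(400,300))
cv2.imwrite('pics/e1.png',np.vstack([np.hstack([a,b]),np.hstack([w,np.zeros((300,370,3),np.uint8)])]))
E
```

```text
over t33.9 [0.5073 0.0622 0.3781] F [ 0.1 -1.  -1.3] w0.610 gf62.7
down True t35.7 [0.5066 0.0634 0.1979] F [-1.7 -0.3  6.1] w0.612 gf63.3
open t36.0 [0.5062 0.0632 0.1974] F [-0.   0.8 -0.3] w0.853 gf0.0
up t37.1 [0.5062 0.0633 0.377 ] F [ 0.4 -1.3 -0.6] w0.851 gf0.0
```

View pics/e1.png

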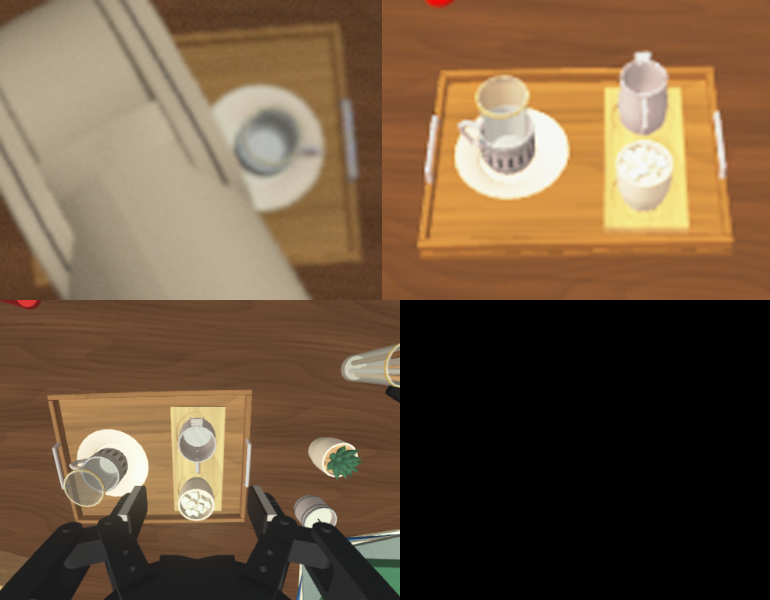

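All four pieces stand upright. The contact heights, 13 mm above the pick height, match the recess floors and the saucer well, so nothing is sitting on an edge.

```bash
python3 -c "
from h import *
print(workorder.close_job())"
```

```text
the job is handed in; nothing more can be done
None
```

I handed the job in at about 37 s: the holder is on the saucer with the tea glass in it, and the sugar pot and milk jug are in the stand's two recesses, all upright in the last pictures; the look-alikes were never touched.

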